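# Set the clamp fixture's air valve and restart it

## Robot

A 6-joint arm with a two-finger parallel gripper is mounted at the origin on the work surface. World frame = base frame: x ahead of the robot, y to its left, z up, the work surface at z = 0. Lengths are in m, angles in rad, forces in N, time in s.
With the tool pointing down it reaches from about 0.375 to 0.975 m from the base axis. Payload 3.8 kg.
Tool frame: the origin (TCP) lies midway between the tips of the shut fingers; the grasp point (between the pads) lies 19 mm behind it; z points along the fingers, y is the line along which they close (so a half turn about z gives the same grasp; the last joint's range is limited). The gripper opens to 85 mm and grips with 20 to 120 N. Pads are 22 mm wide; open, the fingers measure 114 mm over their backs; the gripper's body (76 mm by 85 mm) begins 54 mm behind the grasp point. The pads swing forward as they close: fully open they stand 13 mm farther back than shut.
Start: joints at [-1.292, 0.264, 1.604, -0, 1.274, -0.037], TCP at [0.21, -0.642, 0.231] pointing down, gripper open.
Joint ranges: [-2.63, 2.63], [-0.94, 2.18], [0.31, 2.57], [-1.31, 4.45], [0, 2.66], [-2.55, 2.55]. Speed limits (rad/s): [2.57, 2.57, 3.14, 3.14, 3.14, 3.14].

## Interface

Orientations are given as a rotation vector (axis times angle).
In Python, from workcell import * gives the robot as it stands. The module is installed in compiled form; this text tells all that it offers.
- The arm moves only by the tool apply_moves, never from a script. Its arguments are lists of equal length, an entry for each row: "fingers": the opening, from 0 (shut) to 1 (fully open); "travel": the shift along the tool's x, y, z normalised to -1 to 1, where 1 is 0.05 m, a list of three; "rotation": the turn, a rotation vector about the tool's x, y, z normalised to -1 to 1, where 1 is 6 degrees, a list of three. In form: {"fingers": [fingers, ...], "travel": [[dx, dy, dz], ...], "rotation": [[ax, ay, az], ...]}. A call has 1 to 12 rows; each row shifts and turns the commanded pose from where the row before left it, along the tool's axes as they then stand; what a row does not reach is not made up. A row lasts 1/10 s, in which the tool goes at most 50 mm and 8.59 degrees, less where a joint would pass 70% of its speed; a pose out of reach is approached as far as the arm can. A call with a number of a shift or a turn outside -1 to 1 is refused whole. A call with a gripper value outside its range is refused whole. The fingers move at their own pace and stop on an object; "newtons" is the grip in N (left out, the last holds). Time passes only in rows, so rows that do not move let the fingers close. It gives the time, the measured TCP pose, the force, the opening and the grip force at its end, in the units of the state.
- read_state(): the state, without advancing time (a new reading comes with each control period).
- read_camera(name): name is "scene" or "top"; returns a dict with "image" (480x640x3 uint8, red, green, blue), "fx", "fy", "cx", "cy" (pixels), "k1" (the pictures are not rectified: a ray, as slopes to the right and down, at radius r is drawn at 1 + k1 r^2 times it, then the intrinsics apply), "extrinsics" (4x4, takes a point from world to camera coordinates). Camera axes: x right, y down, z forward; pixel columns grow to the right and rows downward; lengths in m; the calibration is good to about 2 mm. A picture is of the moment at which its call begins. There is no depth.
- finish_job(): hands the job in; it is judged then, once.
Trained networks look in the newest picture that a camera, given by its name, has taken for a name from the list of things; names that differ only in an ending like _2 or _b are one class to them, and where a whole thing is asked for, a point or a joint stands for the part that bears it (a point fixed in the world has none). Each returns a list of dicts, best first, with "p" (0 to 1); they miss things now and then, are a little off and sometimes report something else, mostly with a low value. They report only what shows in the picture. A call takes as long as a camera call.
- regions_of(camera, name): "mask" (480x640 bool, what is visible of it) and "bbox" ([left, top, width, height] in pixels, round what is visible of it).
- tip_of(camera, name): "location" ([column, row] in pixels: a listed point, or the origin of a listed thing).
The state is a dict: "time": time; "q": joint angles; "joint_vel": joint speeds; "joint_torque": joint torques, N m; "tool_pos": TCP position; "tcp_rot": TCP orientation; "wrist_force": force on the tool from outside, world axes, zero at the start; "torque": the same for the moment, N m; "width": opening from 0.0 (shut) to 1.0 (fully open); "grip_force": force on a finger pad.
Only numpy, scipy, OpenCV 4.12 (cv2) and the standard library are available. Lean on these libraries where they do the work, as an engineer would, in place of code of your own. Each camera call takes 0.05 s, during which the arm holds its last target. There are 200 camera calls.

## Task

Put the clamp fixture back on air: turn the valve lever until it lies squarely over the pointed marker tab on its scale and leave it there. Then, on the key box, press the small round reset key all the way down and let it come up, and after that press the square start key all the way down and let it come up. Do not press the mushroom-headed stop key, and leave the screwdriver, the plastic housing and the jar where they are.

Things in the scene. Friction and masses are not known exactly. Their poses are not given: they have to be found in the camera images.
- valve: Air ball valve fixed to the bench, brass, steel pipes bending down into the bench. Origin on the bench (z = 0) under the stem; z up the stem, x along the pipe (95 mm either side, at most 62 mm high). On top a white scale disc, 120 mm across, upper face 68 mm above the bench, a black tick every 15 degrees. Its place and yaw vary.
- lever_grip (a point): Middle of the black rubber sleeve of the valve's lever, 92 mm out from the stem, 92 mm above the bench. x points outward along the lever. Sleeve 54 mm long, 16 mm wide, 16 mm high (84 to 100 mm above the bench), free space beneath and beside it; a flat steel arm 10 mm wide joins it to the hub on the stem (hub top 98 mm above the bench).
- lever (a joint): Angle of the lever, rad: 0 = shut (square across the pipe, along the valve's +y), pi/2 = fully open (along the pipe, to the valve's -x); grows counterclockwise seen from above. Stiff (about 0.22 N m): it stays where it is left.
- marker: Fixed brass marker on the scale disc: a collar 44 mm across round the stem with one flat tab, 20 mm wide, ending in a point 66 mm from the stem; 6 mm thick, clear under the lever. Origin on the stem axis 68 mm above the bench; x along the middle of the tab to its point. The lever is right when its x has the direction of this x, which varies.
- key_box: Grey painted steel key box fixed to the bench, 110 mm in x, 235 mm in y, 60 mm high, origin at the centre of its underside. It carries three black keys in a row along its y, 72 mm apart, each in an aluminium collar 12 mm high; which key is in which place varies.
- reset_key_top (a point): Centre of the top of the reset key: the small round one, 20 mm across, 84 mm above the bench, z up.
- start_key_top (a point): Centre of the top of the start key: the square one, 28 x 28 mm, 84 mm above the bench, z up.
- stop_key_top (a point): Centre of the top of the stop key: the mushroom-headed one, 42 mm across, the tallest, 94 mm above the bench, z up. Not to be pressed.
- reset_key (a joint): Travel of the reset key, m: 0 = up, 0.006 = all the way down (about 5 N); springs back.
- start_key (a joint): Travel of the start key, m: 0 = up, 0.006 = all the way down (about 5 N); springs back.
- stop_key (a joint): Travel of the stop key, m: 0 = up, 0.006 = all the way down (about 5 N); springs back.
- screwdriver: Loose screwdriver lying on the bench, 200 mm long, black handle 26 mm thick; origin on the bench under its middle, x towards the tip. Bystander.
- housing: Loose black plastic housing, an open box 85 x 65 x 45 mm; origin at the centre of its underside. Bystander.
- jar: Loose jar with a steel cap, 56 mm across, 70 mm high; origin at the centre of its underside. Bystander.

How it is judged:
By the outcome, as a careful person would: the job done as asked, in the order asked, and still so for the second after the job is handed in, with the robot touching nothing.
It also fails if it takes over 51 s, if anything falls off the work surface, if the arm or the gripper's body presses on something with over 40 N, if the wrist force passes 120 N, or if a joint passes its speed limit or range.

## Working session

There is one attempt and no reset: what is moved stays moved. The work goes in short steps, Python scripts to look and compute and a tool call to move; the robot and the scene stay as the last step left them, time stands still between calls to the robot, and variables do not carry over. Pictures are saved under pics/ and viewed, at most 10 in all, crops included, and the job is handed in when it is done.

Besides the shell and the picture viewer there is one more tool, called after "Request:" by a JSON object that holds its "name" and its "arguments". apply_moves: Moves the arm, as the interface text tells. Scaled input: -1 to 1 covers 0.05 m each way for a shift and 6 degrees each way for a turn. Its arguments: {"type":"object","properties":{"fingers":{"type":"array","items":{"type":"number"}},"travel":{"type":"array","items":{"type":"array","items":{"type":"number"}}},"rotation":{"type":"array","items":{"type":"array","items":{"type":"number"}}},"newtons":{"type":"number"}},"required":["fingers","travel","rotation"]}

```bash
mkdir -p pics; cat > h.py <<'E'
from workcell import *
import numpy as np, cv2
from scipy.spatial.transform import Rotation as R
def ray(c,px):
    K=np.array([[c["fx"],0,c["cx"]],[0,c["fy"],c["cy"]],[0,0,1.]])
    s=cv2.undistortPoints(np.array([[px]],float),K,np.array([c["k1"],0,0,0.]))[0,0]
    E=np.array(c["extrinsics"]); o=-E[:3,:3].T@E[:3,3]
    return o,E[:3,:3].T@np.array([s[0],s[1],1])
def onz(c,px,z):
    o,d=ray(c,px); return o+d*(z-o[2])/d[2]
def proj(c,p):
    E=np.array(c["extrinsics"]); q=E[:3,:3]@np.array(p)+E[:3,3]; s=q[:2]/q[2]; s=s*(1+c["k1"]*(s@s))
    return np.array([c["fx"]*s[0]+c["cx"],c["fy"]*s[1]+c["cy"]])
E
python3 - <<'E'
from h import *
Z=dict(valve=0,lever_grip=.092,marker=.068,key_box=0,reset_key_top=.084,start_key_top=.084,stop_key_top=.094,screwdriver=0,housing=0,jar=0)
for n in("scene","top"):
    c=read_camera(n); cv2.imwrite(f"pics/{n}0.png",c["image"][:,:,::-1])
    print(n,np.round(onz(c,(320,240),0),3),(-np.array(c["extrinsics"])[:3,:3].T@np.array(c["extrinsics"])[:3,3]).round(3))
    for k,z in Z.items():
        for d in tip_of(n,k)[:2]: print(n,k,round(d["p"],2),np.round(d["location"],1),onz(c,d["location"],z).round(4))
print(read_state())
E
```

```text
scene [0.551 0.089 0.   ] [ 0.982 -0.563  0.712]
scene valve 0.71 [353.6 214.1] [0.5708 0.2078 0.    ]
scene lever_grip 0.52 [360.4 161.2] [0.5395 0.2924 0.092 ]
scene marker 0.65 [356.2 189.2] [0.5708 0.2166 0.068 ]
scene key_box 0.95 [237.  329.7] [ 0.551 -0.203  0.   ]
scene key_box 0.19 [354.4 213.9] [0.5721 0.2094 0.    ]
scene reset_key_top 0.52 [382.8 311.8] [ 0.7905 -0.0864  0.084 ]
scene reset_key_top 0.43 [230.  299.1] [ 0.5485 -0.2002  0.084 ]
scene start_key_top 0.89 [198.4 325. ] [ 0.5399 -0.2727  0.084 ]
scene stop_key_top 0.88 [259.6 273.3] [ 0.5617 -0.13    0.094 ]
scene screwdriver 0.94 [346.9 161.9] [0.4437 0.3971 0.    ]
scene housing 0.71 [380.6 314.3] [ 0.7641 -0.0303  0.    ]
scene jar 0.79 [266.2 426.9] [ 0.7137 -0.3288  0.    ]
scene jar 0.66 [198.8 325.2] [ 0.4818 -0.2338  0.    ]
top [0.623 0.044 0.   ] [0.485 0.053 1.095]
top valve 0.74 [238.9 266.4] [0.5618 0.2139 0.    ]
top lever_grip 0.73 [187.9 273.1] [0.5391 0.2986 0.092 ]
top lever_grip 0.27 [237.3 265.7] [0.5566 0.2036 0.092 ]
top marker 0.88 [233.3 260.5] [0.5684 0.2156 0.068 ]
top key_box 0.96 [43
[... 614 characters left out ...]
   ]
{'time': 1.1, 'q': array([-1.29190366e+00,  2.63882628e-01,  1.60398639e+00,  3.51109808e-05,
        1.27370544e+00, -3.68948521e-02]), 'joint_vel': array([-1.43950176e-03,  1.41554048e-04, -8.37903590e-05,  5.88091199e-04,
       -1.17248326e-03, -4.69493230e-04]), 'joint_torque': array([-8.85306436e-04, -5.15085375e+01, -3.67734218e+01, -1.15616717e-04,
        8.30385707e-04,  9.74550147e-06]), 'tool_pos': array([ 0.20964432, -0.64161922,  0.2312988 ]), 'tcp_rot': array([3.10250201e+00, 4.93961228e-01, 5.57996148e-05]), 'wrist_force': array([-0.18720656,  1.13821425, -0.48637894]), 'torque': array([0.00389148, 0.00748121, 0.01642905]), 'grip_force': 0.0, 'width': 1.0002001496859965}
```

View pics/scene0.png

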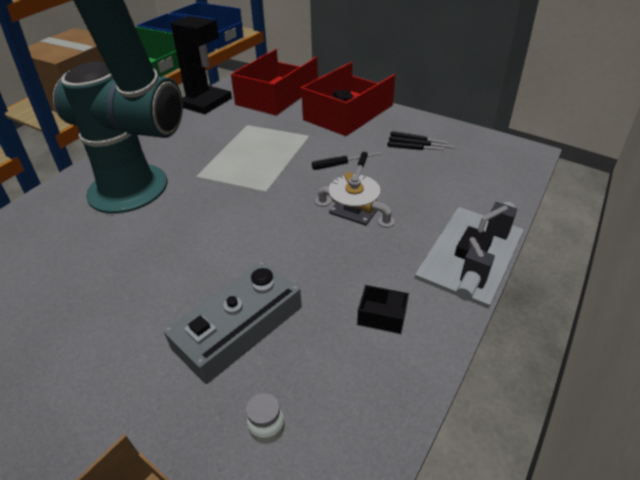

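View pics/top0.png

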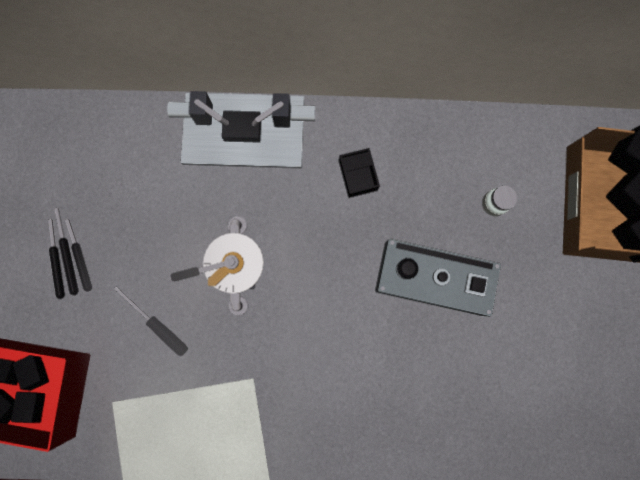

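The views agree. In the top image the stem is near (234,262), the lever sleeve at (187,273), and the brass tab points to the lower left near (211,283). The keys are stop (408,268), reset (442,277) and start (478,285). Next I'll refine the angles.

```bash
python3 - <<'E'
from h import *
c=read_camera("top"); im=c["image"]
def m(n,k):
    r=regions_of(n,k); return r[0]["mask"] if r else None
hsv=cv2.cvtColor(im,cv2.COLOR_RGB2HSV)
h,s,v=[hsv[...,i].astype(int) for i in range(3)]
br=(h>8)&(h<30)&(s>110)&(v>70); w=np.zeros_like(br); w[225:310,190:275]=1; br&=w
ys,xs=np.nonzero(br); P=np.array([onz(c,(x,y),.074) for x,y in zip(xs,ys)])[:,:2]
# white disc -> centre
wh=((s<45)&(v>150)&w)|br
cn=max(cv2.findContours(wh.astype(np.uint8),0,2)[0],key=cv2.contourArea)
D=np.array([onz(c,p[0],.068)[:2] for p in cv2.convexHull(cn)]).astype(np.float32)
(cx,cy),ax,an=cv2.fitEllipse(D); print("disc",cx,cy,ax)
C=np.array([cx,cy]); d=P-C; r=np.hypot(*d.T); far=r>.03
print("marker px",far.sum(),"rmax",r.max(),"dir deg",np.degrees(np.arctan2(*(d[far].mean(0)[::-1]))))
k=m("top","lever_grip"); dk=(v<70); dk2=np.zeros_like(dk); dk2[255:290,165:202]=1; dk&=dk2
ys,xs=np.nonzero(dk); G=np.array([onz(c,(x,y),.098) for x,y in zip(xs,ys)])[:,:2]
g=G.mean(0); print("grip",g,"dist",np.hypot(*(g-C)),"deg",np.degrees(np.arctan2(*(g-C)[::-1])),dk.sum())
crop=cv2.resize(im[215:315,160:280],None,fx=6,fy=6,interpolation=cv2.INTER_CUBIC)
cv2.imwrite("pics/crop.png",crop[:,:,::-1])
c2=read_camera("scene")
for cc,n in((c,"top"),(c2,"scene")):
  for kk in("reset_key","start_key","stop_key"):
    for r_ in regions_of(n,kk)[:2]: 
        b=r_["bbox"]; print(n,kk,round(r_["p"],2),np.round(b,1),onz(cc,(b[0]+b[2]/2,b[1]+b[3]/2),.08).round(4))
cv2.imwrite("pics/crop2.png",cv2.resize(im[230:325,370:505],None,fx=5,fy=5,interpolation=cv2.INTER_CUBIC)[:,:,::-1])
E
```

```text
disc 0.5570539832115173 0.21692486107349396 (0.11759048700332642, 0.16231988370418549)
marker px 109 rmax 0.05691491716632438 dir deg 128.55520103805395
grip [0.53471669 0.31172241] dist 0.09739368076161418 deg 103.25883536978486 90
top reset_key 0.48 [436.7 270.8  10.1   8.9] [ 0.551 -0.197  0.08 ]
top reset_key 0.3 [115.6 287.2  71.8  71.3] [0.4408 0.367  0.08  ]
top start_key 0.7 [468.4 276.9  18.1  15.2] [ 0.5348 -0.2683  0.08  ]
top start_key 0.34 [482.1 183.4  37.1  34.7] [ 0.7047 -0.317   0.08  ]
top stop_key 0.72 [397.2 255.6  18.7  23.6] [ 0.5644 -0.1271  0.08  ]
scene start_key 0.65 [190.2 316.9  19.8  19. ] [ 0.5416 -0.2715  0.08  ]
scene stop_key 0.57 [252.4 265.4  17.9  22.4] [ 0.5601 -0.1252  0.08  ]
```

View pics/crop.png

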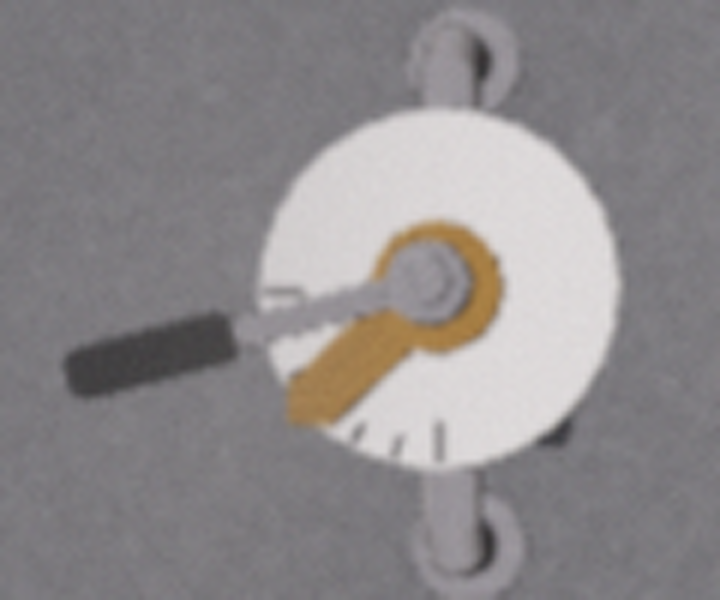

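View pics/crop2.png

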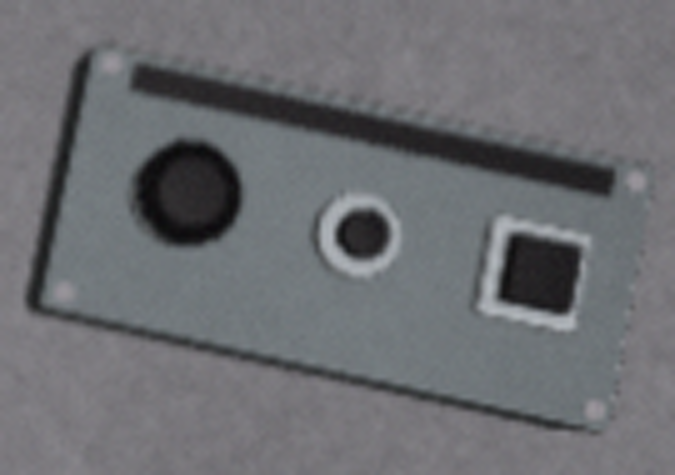

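The crops show the disc centre at about (233,262.5) and the tab running to the lower left, about 28° past the lever. The key tops are at reset (442.3,276.7), start (478,285) and stop (408,268.4). I'll fit these properly and plan.

```bash
cat > fit.py <<'E'
from h import *
def fit(c,C0=(.565,.2125)):
    im=c["image"]; hsv=cv2.cvtColor(im,cv2.COLOR_RGB2HSV)
    h,s,v=[hsv[...,i].astype(int) for i in range(3)]
    yy,xx=np.mgrid[225:310,160:275]; px=np.stack([xx.ravel(),yy.ravel()],1)
    def at(mask,z): return np.array([onz(c,p,z)[:2] for p in px[mask[225:310,160:275].ravel()]])
    g=cv2.GaussianBlur(im,(3,3),0).astype(int).sum(2)
    # disc rim: radial edge search
    pts=[]
    C=np.array(C0)
    rs=np.arange(.050,.072,.0005)
    for it in range(3):
        pts=[]
        for a in np.radians(np.r_[-85:85:5,195:275:5]):
            if abs(np.sin(a))<.25: continue
            P=[proj(c,[C[0]+r*np.cos(a),C[1]+r*np.sin(a),.068]) for r in rs]
            m=np.array(P,np.float32)
            val=cv2.remap(g.astype(np.float32),m[:,0].copy(),m[:,1].copy(),1).ravel()
            i=np.argmin(np.gradient(val)); pts.append(C+rs[i]*np.array([np.cos(a),np.sin(a)]))
        pts=np.array(pts); A=np.c_[2*pts,np.ones(len(pts))]; x=np.linalg.lstsq(A,(pts**2).sum(1),rcond=None)[0]
        C=x[:2]; rad=np.sqrt(x[2]+C@C)
    br=(h>8)&(h<30)&(s>100)&(v>60)
    d=at(br,.074)-C; r=np.hypot(*d.T); k=(r>.038)&(r<.054); q=d[k].mean(0)
    ma=np.degrees(np.arctan2(q[1],q[0]))
    return C,rad,ma,r.max(),at,v,s
def lever(c,C,at,v,s,z=.1):
    D=at((v<75),z)-C; r=np.hypot(*D.T); k=(r>.064)&(r<.125); q=D[k].mean(0)
    return np.degrees(np.arctan2(q[1],q[0])),np.hypot(*q),k.sum()
E
python3 - <<'E'
from fit import *
c=read_camera("top"); C,rad,ma,rm,at,v,s=fit(c)
print("C",C,"rad",rad,"marker",ma,rm,"lever",lever(c,C,at,v,s), "hub",onz(c,(231,261.3),.098))
print("tabtip-ish", [np.degrees(np.arctan2(*(onz(c,p,.074)[:2]-C)[::-1])) for p in ((210,284),(211.6,281.6))])
c2=read_camera("scene")
for n,p,z in(("reset",(442.3,276.7),.084),("start",(478,284.9),.084),("stop",(408,268.4),.094)): print(n,onz(c,p,z).round(4),proj(c2,onz(c,p,z)).round(1))
K=[(362,234),(540,275)]
print(read_state()["time"], R.from_rotvec(read_state()["tcp_rot"]).as_matrix().round(3))
E
```

```text
C [0.56452265 0.21664393] rad 0.05949642570405433 marker 135.53778922548125 0.062387877436740194 lever (np.float64(110.33972629158805), np.float64(0.08344807240617755), np.int64(197)) hub [0.56422072 0.21522062 0.098     ]
tabtip-ish [np.float64(136.89843431922617), np.float64(135.68759571012563)]
reset [ 0.5479 -0.1971  0.084 ] [230.9 297.8]
start [ 0.5338 -0.2681  0.084 ] [197.6 321.6]
stop [ 0.5614 -0.1275  0.094 ] [260.3 272.4]
1.65 [[ 0.951  0.311  0.   ]
 [ 0.311 -0.951  0.   ]
 [ 0.     0.    -1.   ]]
```

```bash
cat > plan.py <<'E'
from h import *
import json
def plan(pts,start=None,fast=.045,hold=0):
    """pts: list of (x,y,z,yawdeg,nrows); tool down; prints rows"""
    s=read_state(); M=R.from_rotvec(s["tcp_rot"]).as_matrix()
    p=np.array(s["tool_pos"]); yaw=np.degrees(np.arctan2(M[1,0],M[0,0])); T=[];W=[]
    if start is not None: p=np.array(start[:3]);yaw=start[3]
    for x,y,z,yw,n in pts:
        q=np.array([x,y,z]); 
        for i in range(n):
            d=(q-p)/(n-i); dy=(yw-yaw)/(n-i); a=np.radians(yaw); ca,sa=np.cos(a),np.sin(a)
            B=np.array([[ca,sa,0],[sa,-ca,0],[0,0,-1.]])
            t=np.round(B.T@d/.05,2); r=round(-dy/6,2)
            T.append((t+0.).tolist()); W.append([0,0,r]); p=p+B@t*.05; yaw-=r*6
    print(json.dumps({"travel":T,"rotation":W})); print("end",p.round(4),round(yaw,2),np.abs(T).max(),np.abs(W).max())
    return [*p,yaw]
E
python3 - <<'E'
from plan import *
from fit import *
c=read_camera("top"); im=c["image"]
C=np.array([.5644,.216])
hsv=cv2.cvtColor(im,cv2.COLOR_RGB2HSV);v=hsv[...,2]
m=np.zeros((480,640),bool); m[260:285,168:201]=v[260:285,168:201]<78
ys,xs=np.nonzero(m); P=np.array([onz(c,(x,y),.098)[:2] for x,y in zip(xs,ys)])
mu=P.mean(0); w,V=np.linalg.eigh(np.cov((P-mu).T)); a=np.degrees(np.arctan2(V[1,1],V[0,1]))%180
print("grip",mu,"r",np.hypot(*(mu-C)),"deg",np.degrees(np.arctan2(*(mu-C)[::-1])),"pca",a,len(P))
th=np.radians(107); g=C+.092*np.array([np.cos(th),np.sin(th)]); print(g)
e=plan([(.5,-.2,.22,62,12)]); plan([(g[0],g[1],.2,107,12)],e)
E
```

```text
grip [0.53678021 0.30410912] r 0.09233672071420473 deg 107.40477315692269 pca 107.04815093873216 195
[0.5375018  0.30398004]
{"travel": [[0.69, -0.55, 0.02], [0.72, -0.5, 0.02], [0.75, -0.46, 0.02], [0.78, -0.41, 0.02], [0.81, -0.36, 0.02], [0.83, -0.3, 0.02], [0.84, -0.25, 0.02], [0.86, -0.2, 0.02], [0.87, -0.14, 0.02], [0.88, -0.09, 0.02], [0.88, -0.03, 0.01], [0.88, 0.02, 0.02]], "rotation": [[0, 0, -0.61], [0, 0, -0.61], [0, 0, -0.61], [0, 0, -0.61], [0, 0, -0.61], [0, 0, -0.61], [0, 0, -0.61], [0, 0, -0.61], [0, 0, -0.61], [0, 0, -0.61], [0, 0, -0.61], [0, 0, -0.61]]}
end [ 0.4999 -0.1997  0.2198] 62.02 0.88 0.61
{"travel": [[0.77, -0.34, 0.03], [0.79, -0.29, 0.03], [0.81, -0.23, 0.03], [0.82, -0.18, 0.03], [0.83, -0.13, 0.03], [0.84, -0.07, 0.04], [0.84, -0.02, 0.03], [0.84, 0.04, 0.04], [0.84, 0.09, 0.03], [0.83, 0.15, 0.04], [0.82, 0.2, 0.03], [0.8, 0.25, 0.04]], "rotation": [[0, 0, -0.62], [0, 0, -0.63], [0, 0, -0.62], [0, 0, -0.63], [0, 0, -0.62], [0, 0, -0.63], [0, 0, -0.62], [0, 0, -0.63], [0, 0, -0.62], [0, 0, -0.63], [0, 0, -0.62], [0, 0, -0.63]]}
end [0.5376 0.3039 0.1998] 107.02 0.84 0.63
```

The lever is at about 107°, 92 mm from the stem, which matches its given size. Moving.

Request:
{"name": "apply_moves", "arguments": {"fingers": [1,1,1,1,1,1,1,1,1,1,1,1], "travel": [[0.69,-0.55,0.02],[0.72,-0.5,0.02],[0.75,-0.46,0.02],[0.78,-0.41,0.02],[0.81,-0.36,0.02],[0.83,-0.3,0.02],[0.84,-0.25,0.02],[0.86,-0.2,0.02],[0.87,-0.14,0.02],[0.88,-0.09,0.02],[0.88,-0.03,0.01],[0.88,0.02,0.02]], "rotation": [[0,0,-0.61],[0,0,-0.61],[0,0,-0.61],[0,0,-0.61],[0,0,-0.61],[0,0,-0.61],[0,0,-0.61],[0,0,-0.61],[0,0,-0.61],[0,0,-0.61],[0,0,-0.61],[0,0,-0.61]]}}

```text
time: 2.9
tool_pos: [0.5008, -0.1981, 0.2202]
tcp_rot: [2.69, 1.621, 0.001]
wrist_force: [-0.1, -1.2, -0.3]
width: 1.001
grip_force: 0.0
```

Request:
{"name": "apply_moves", "arguments": {"fingers": [1,1,1,1,1,1,1,1,1,1,1,1], "travel": [[0.77,-0.34,0.03],[0.79,-0.29,0.03],[0.81,-0.23,0.03],[0.82,-0.18,0.03],[0.83,-0.13,0.03],[0.84,-0.07,0.04],[0.84,-0.02,0.03],[0.84,0.04,0.04],[0.84,0.09,0.03],[0.83,0.15,0.04],[0.82,0.2,0.03],[0.8,0.25,0.04]], "rotation": [[0,0,-0.62],[0,0,-0.63],[0,0,-0.62],[0,0,-0.63],[0,0,-0.62],[0,0,-0.63],[0,0,-0.62],[0,0,-0.63],[0,0,-0.62],[0,0,-0.63],[0,0,-0.62],[0,0,-0.63]]}}

```text
time: 4.1
tool_pos: [0.5377, 0.3057, 0.2]
tcp_rot: [1.864, 2.528, 0.001]
wrist_force: [0.8, -1.1, -0.3]
width: 0.994
grip_force: 0.0
```

```bash
python3 - <<'E'
from plan import *
g=(.5375,.304)
e=plan([(*g,.2,107,2),(*g,.076,107,5)])
print(read_state()["time"],read_state()["tool_pos"])
E
```

```text
{"travel": [[-0.02, -0.01, 0.0], [-0.01, 0.0, 0.0], [0.0, 0.0, 0.5], [0.0, 0.0, 0.49], [0.0, 0.0, 0.5], [0.0, 0.0, 0.49], [0.0, 0.0, 0.5]], "rotation": [[0, 0, 0.02], [0, 0, 0.01], [0, 0, 0.0], [0, 0, 0.0], [0, 0, 0.0], [0, 0, 0.0], [0, 0, 0.0]]}
end [0.5376 0.3042 0.076 ] 107.0 0.5 0.02
4.1 [0.53765487 0.3057348  0.19997277]
```

Request:
{"name": "apply_moves", "arguments": {"fingers": [1,1,1,1,1,1,0,0,0,0,0,0], "travel": [[-0.02,0,0.2],[0,0,0.5],[0,0,0.5],[0,0,0.5],[0,0,0.5],[0,0,0.28],[0,0,0],[0,0,0],[0,0,0],[0,0,0],[0,0,0],[0,0,0]], "rotation": [[0,0,0],[0,0,0],[0,0,0],[0,0,0],[0,0,0],[0,0,0],[0,0,0],[0,0,0],[0,0,0],[0,0,0],[0,0,0],[0,0,0]], "newtons": 25}}

```text
time: 5.3
tool_pos: [0.5389, 0.3034, 0.0773]
tcp_rot: [1.867, 2.525, 0.003]
wrist_force: [-0.6, -0.3, 5.5]
width: 0.181
grip_force: 30.5
```

```bash
python3 - <<'E'
from plan import *
s=read_state(); p=s["tool_pos"]; C=np.array([.5644,.216]); d=p[:2]-C
print(s["time"],s["width"],s["grip_force"],np.hypot(*d),np.degrees(np.arctan2(d[1],d[0])))
r=np.hypot(*d); A=np.degrees(np.arctan2(d[1],d[0])); E=135.5; pts=[]
for k in range(1,11):
    a=A+(E-A)*k/10; t=np.radians(a); pts.append((*(C+r*np.array([np.cos(t),np.sin(t)])),p[2],a,1))
plan(pts)
E
```

```text
5.3 0.18090432286116542 30.486207604408264 0.0910550659516274 106.26891401530682
{"travel": [[0.0, -0.09, 0.0], [0.0, -0.1, 0.0], [-0.01, -0.09, 0.0], [0.0, -0.09, 0.0], [0.0, -0.09, 0.0], [0.0, -0.1, 0.0], [-0.01, -0.09, 0.0], [0.0, -0.09, 0.0], [0.0, -0.1, 0.0], [0.0, -0.09, 0.0]], "rotation": [[0, 0, -0.36], [0, 0, -0.49], [0, 0, -0.49], [0, 0, -0.48], [0, 0, -0.49], [0, 0, -0.49], [0, 0, -0.48], [0, 0, -0.49], [0, 0, -0.49], [0, 0, -0.49]]}
end [0.4993 0.2799 0.0773] 135.52 0.1 0.49
```

Request:
{"name": "apply_moves", "arguments": {"fingers": [0,0,0,0,0,0,0,0,0,0,0,0], "travel": [[0.0,-0.09,0.0],[0.0,-0.1,0.0],[-0.01,-0.09,0.0],[0.0,-0.09,0.0],[0.0,-0.09,0.0],[0.0,-0.1,0.0],[-0.01,-0.09,0.0],[0.0,-0.09,0.0],[0.0,-0.1,0.0],[0.0,-0.09,0.0],[0,0,0],[0,0,0]], "rotation": [[0,0,-0.4],[0,0,-0.49],[0,0,-0.49],[0,0,-0.49],[0,0,-0.49],[0,0,-0.49],[0,0,-0.49],[0,0,-0.49],[0,0,-0.49],[0,0,-0.49],[0,0,0],[0,0,0]]}}

```text
time: 6.5
tool_pos: [0.5004, 0.2796, 0.0772]
tcp_rot: [1.179, 2.908, 0.004]
wrist_force: [4.9, -1.5, 5.4]
width: 0.183
grip_force: 30.8
```

```bash
python3 - <<'E'
from plan import *
s=read_state(); p=s["tool_pos"]; C=np.array([.5644,.216]); d=p[:2]-C
M=R.from_rotvec(s["tcp_rot"]).as_matrix()
print(s["time"],s["width"],s["wrist_force"],s["torque"],np.hypot(*d),np.degrees(np.arctan2(d[1],d[0])),np.degrees(np.arctan2(M[1,0],M[0,0])))
E
```

```text
6.5 0.182768137856718 [ 4.88607492 -1.4731828   5.42835897] [-0.13155966 -0.59620027  0.38762775] 0.09025604788453502 135.19078927318841 135.85793758373154
```

Now open, lift, move aside and check with a picture.

Request:
{"name": "apply_moves", "arguments": {"fingers": [0.6,0.8,1,1,1,1,1,1,1,1,1,1], "travel": [[0,0,0],[0,0,0],[0,0,0],[0,0,-0.3],[0,0,-0.7],[0,0,-0.8],[0,0,-0.7],[-0.6,0.6,0],[-0.6,0.6,0],[-0.6,0.6,0],[-0.6,0.6,0],[-0.6,0.6,0]], "rotation": [[0,0,0],[0,0,0],[0,0,0],[0,0,0],[0,0,0],[0,0,0],[0,0,0],[0,0,0],[0,0,0],[0,0,0],[0,0,0],[0,0,0]]}}

```text
time: 7.7
tool_pos: [0.712, 0.2824, 0.2018]
tcp_rot: [-1.18, -2.911, -0.001]
wrist_force: [0.5, -0.1, 1.1]
width: 0.999
grip_force: 0.0
```

Request:
{"name": "apply_moves", "arguments": {"fingers": [0,0,0,0,0], "travel": [[-0.8,0.0,0],[-0.8,0.0,0],[-0.8,0.0,0],[-0.8,0.0,0],[-0.8,0,0]], "rotation": [[0,0,0],[0,0,0],[0,0,0],[0,0,0],[0,0,0]]}}

```text
time: 8.2
tool_pos: [0.8549, 0.1422, 0.2016]
tcp_rot: [-1.18, -2.911, -0.0]
wrist_force: [-0.0, 0.5, -0.3]
width: 0.146
grip_force: 0.0
```

```bash
python3 - <<'E'
from plan import *
from fit import *
for k in range(1):
    c=read_camera("top"); im=c["image"]; cv2.imwrite("pics/t1.png",cv2.resize(im[215:315,160:280],None,fx=6,fy=6,interpolation=cv2.INTER_CUBIC)[:,:,::-1])
    c2=read_camera("scene"); cv2.imwrite("pics/s1.png",cv2.resize(c2["image"][130:240,300:420],None,fx=5,fy=5,interpolation=cv2.INTER_CUBIC)[:,:,::-1])
    C=np.array([.5644,.216]); v=im.max(2)
    m=np.zeros((480,640),bool); m[275:320,175:218]=v[275:320,175:218]<78
    ys,xs=np.nonzero(m); P=np.array([onz(c,(x,y),.098)[:2] for x,y in zip(xs,ys)])
    mu=P.mean(0); w,V=np.linalg.eigh(np.cov((P-mu).T)); a=np.degrees(np.arctan2(V[1,1],V[0,1]))%180
    print("grip",mu,"r",np.hypot(*(mu-C)),"deg",np.degrees(np.arctan2(*(mu-C)[::-1])),"pca",a,len(P))
    print(fit(c)[:4])
print(read_state()["time"],read_state()["tool_pos"])
E
```

```text
grip [0.49914553 0.26688162] r 0.08274710902483377 deg 142.05497797734103 pca 117.40122280636467 311
(array([0.56181193, 0.21176269]), np.float64(0.0626221351910511), np.float64(nan), np.float64(0.05801109161926578))
8.3 [0.85686333 0.13746147 0.20019138]fit.py:23: RuntimeWarning: Mean of empty slice.
  d=at(br,.074)-C; r=np.hypot(*d.T); k=(r>.038)&(r<.054); q=d[k].mean(0)
  ret = um.true_divide(
```

View pics/t1.png

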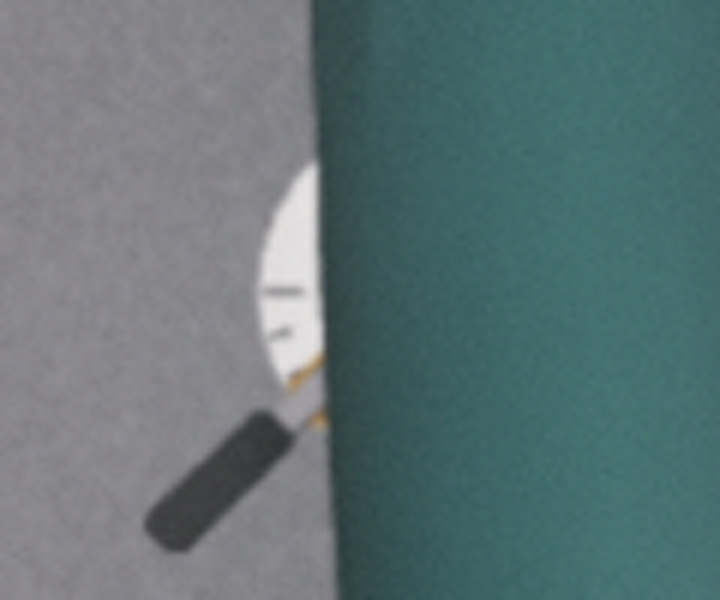

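The arm hides the valve. I'll move to above the reset key and check from there.

```bash
python3 - <<'E'
from plan import *
plan([(.548,-.1985,.15,79,12)])
E
```

```text
{"travel": [[-0.02, -0.76, 0.08], [-0.09, -0.76, 0.08], [-0.15, -0.75, 0.08], [-0.21, -0.73, 0.08], [-0.27, -0.71, 0.09], [-0.33, -0.69, 0.08], [-0.38, -0.66, 0.09], [-0.43, -0.62, 0.08], [-0.48, -0.58, 0.09], [-0.53, -0.54, 0.08], [-0.58, -0.5, 0.09], [-0.61, -0.45, 0.08]], "rotation": [[0, 0, 0.79], [0, 0, 0.79], [0, 0, 0.78], [0, 0, 0.79], [0, 0, 0.78], [0, 0, 0.79], [0, 0, 0.78], [0, 0, 0.79], [0, 0, 0.78], [0, 0, 0.79], [0, 0, 0.78], [0, 0, 0.79]]}
end [ 0.5482 -0.1985  0.1502] 78.99 0.76 0.79
```

Request:
{"name": "apply_moves", "arguments": {"fingers": [0,0,0,0,0,0,0,0,0,0,0,0], "travel": [[-0.02,-0.76,0.08],[-0.09,-0.76,0.08],[-0.15,-0.75,0.08],[-0.21,-0.73,0.08],[-0.27,-0.71,0.09],[-0.33,-0.69,0.08],[-0.38,-0.66,0.09],[-0.43,-0.62,0.08],[-0.48,-0.58,0.09],[-0.53,-0.54,0.08],[-0.58,-0.5,0.09],[-0.61,-0.45,0.08]], "rotation": [[0,0,0.79],[0,0,0.79],[0,0,0.78],[0,0,0.79],[0,0,0.78],[0,0,0.79],[0,0,0.78],[0,0,0.79],[0,0,0.78],[0,0,0.79],[0,0,0.78],[0,0,0.79]]}}

```text
time: 9.5
tool_pos: [0.546, -0.1945, 0.1515]
tcp_rot: [2.422, 2.001, 0.001]
wrist_force: [0.5, -0.7, 0.7]
width: 0.0
grip_force: 0.0
```

```bash
cat > chk.py <<'E'
from plan import *
from fit import *
import sys
c=read_camera("top"); im=c["image"]; cv2.imwrite(f"pics/{sys.argv[1]}.png",cv2.resize(im[215:315,160:280],None,fx=6,fy=6,interpolation=cv2.INTER_CUBIC)[:,:,::-1])
C=np.array([.5644,.216]); v=im.max(2)
px=[(x,y) for y in range(270,312) for x in range(178,215) if v[y,x]<78]
P=np.array([onz(c,p,.098)[:2] for p in px]); r=np.hypot(*(P-C).T); P=P[(r>.06)&(r<.13)]
mu=P.mean(0); w,V=np.linalg.eigh(np.cov((P-mu).T)); a=np.degrees(np.arctan2(V[1,1],V[0,1]))%180
print("grip",mu,"r",np.hypot(*(mu-C)),"deg",np.degrees(np.arctan2(*(mu-C)[::-1])),"pca",a,len(P))
print(fit(c)[:4])
for y in (1,-1):
  print(y,[proj(c,[C[0]+.05*np.cos(t)+y*.01*np.sin(t)*-1,C[1]+.05*np.sin(t)+y*.01*np.cos(t),.074]).round(1) for t in np.radians([134,136,138])])
s=read_state(); print(s["time"],s["tool_pos"],s["width"])
E
python3 chk.py t2
```

```text
grip [0.49706641 0.27919336] r 0.092342912594731 deg 136.81677324177826 pca 135.42027890802044 196
(array([0.56436703, 0.21662718]), np.float64(0.059652655949588455), np.float64(143.4716300361239), np.float64(0.056685362058891325))
1 [array([216.7, 283. ]), array([217.5, 283.5]), array([218.2, 284. ])]
-1 [array([210.1, 275.5]), array([210.6, 276.2]), array([211., 277.])]
9.55 [ 0.54166135 -0.19786967  0.15027672] -0.001325186575972278
```

View pics/t2.png

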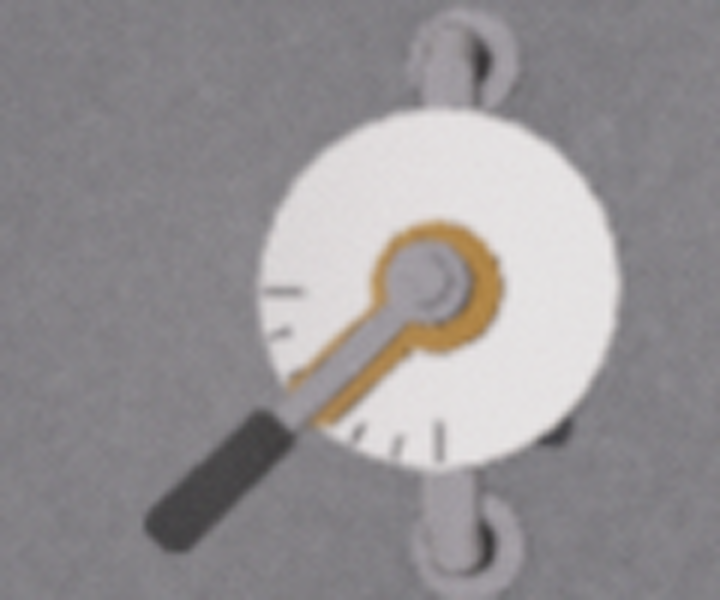

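The lever now lies along the tab with brass showing on both sides. I'll check the tab angle against the first picture using a shape fit.

```bash
cat > iou.py <<'E'
from h import *
from scipy.optimize import minimize
c=read_camera("top")
def ras(poly,z,C,a):
    ca,sa=np.cos(a),np.sin(a)
    q=[proj(c,[C[0]+x*ca-y*sa,C[1]+x*sa+y*ca,z]) for x,y in poly]
    m=np.zeros((480,640),np.float32); cv2.fillPoly(m,[np.round(np.array(q)*256).astype(np.int32)],1,cv2.LINE_AA,8)
    return m
def run(W,poly,z,a0,win):
    f=lambda p:np.abs(ras(poly(p),z,(.5644+p[0]*.01,.2164+p[1]*.01),np.radians(a0+10*p[2]))-W)[win].sum()
    best=min((minimize(f,[dx,dy,da,0],method="Nelder-Mead",options=dict(initial_simplex=np.array([[dx,dy,da,0]]+[[dx+.2*(i==0),dy+.2*(i==1),da+.3*(i==2),.3*(i==3)] for i in range(4)]))) for dx in(-.1,.1) for dy in(-.1,.1) for da in (-.3,.3)),key=lambda r:r.fun)
    p=best.x; print("C",.5644+p[0]*.01,.2164+p[1]*.01,"deg",a0+10*p[2],"res",best.fun,p[3])
im=cv2.imread("pics/top0.png")[:,:,::-1].astype(float)
sat=(im.max(2)-im.min(2))/(im.max(2)+1)
W=np.clip((sat-.15)/.45,0,1).astype(np.float32)
win=np.zeros((480,640),bool)
yy,xx=np.mgrid[:480,:640]; win=(xx>195)&(xx<222)&(yy>268)&(yy<300)
run(W,lambda p:[(.01,-.01),(.056+.005*p[3],-.01),(.066,0),(.056+.005*p[3],.01),(.01,.01)],.074,135.5,win)
im=c["image"].astype(float)
for a0 in(136,):
    W=np.clip((105-im.max(2))/45,0,1).astype(np.float32); win=(xx>178)&(xx<212)&(yy>278)&(yy<312)
    run(W,lambda p:[(.065,-.008),(.119,-.008),(.119,.008),(.065,.008)],.099,a0,win)
E
python3 iou.py
```

```text
C 0.5673522493481636 0.2139807563662529 deg 136.35099571943283 res 46.42182540893555 0.007893821597099365
C 0.5657203125 0.2179703125 deg 137.734375 res 93.22221374511719 -0.07382812500000001
```

The lever and tab agree within about 1°. Next, the reset key.

Request:
{"name": "apply_moves", "arguments": {"fingers": [0,0,0], "travel": [[0,0,0.3],[0,0,0.3],[0,0,0]], "rotation": [[0,0,0],[0,0,0],[0,0,0]]}}

```text
time: 9.9
tool_pos: [0.5456, -0.1924, 0.1173]
tcp_rot: [-2.413, -2.003, 0.004]
wrist_force: [0.5, -0.2, -0.9]
width: -0.001
grip_force: 0.0
```

```bash
python3 - <<'E'
from plan import *
s=read_state(); print(s["time"],s["tool_pos"],s["joint_vel"].round(3),s["wrist_force"])
plan([(.548,-.1982,.1,79,2),(.548,-.1982,.087,79,1)])
E
```

```text
9.9 [ 0.54562661 -0.19235444  0.11730701] [ 0.001 -0.012 -0.024 -0.004  0.026 -0.   ] [ 0.49695016 -0.23600427 -0.90082822]
{"travel": [[-0.05, 0.03, 0.17], [-0.06, 0.04, 0.18], [0.0, 0.0, 0.26]], "rotation": [[0, 0, 0.03], [0, 0, 0.04], [0, 0, -0.0]]}
end [ 0.548  -0.1984  0.0868] 78.97 0.26 0.04
```

Request:
{"name": "apply_moves", "arguments": {"fingers": [0,0,0,0,0], "travel": [[-0.06,0.03,0.17],[-0.06,0.04,0.18],[0,0,0.2],[0,0,0],[0,0,0]], "rotation": [[0,0,0],[0,0,0],[0,0,0],[0,0,0],[0,0,0]]}}

```text
time: 10.4
tool_pos: [0.5493, -0.2007, 0.0927]
tcp_rot: [-2.418, -2.004, 0.001]
wrist_force: [0.8, 0.1, -0.7]
width: -0.003
grip_force: 0.0
```

```bash
python3 - <<'E'
from plan import *
s=read_state(); print(s["time"],s["tool_pos"],s["wrist_force"])
c=read_camera("scene"); cv2.imwrite("pics/s2.png",cv2.resize(c["image"][230:380,150:320],None,fx=4,fy=4,interpolation=cv2.INTER_CUBIC)[:,:,::-1])
E
```

```text
10.4 [ 0.54930787 -0.20073776  0.09265538] [ 0.84022043  0.06115502 -0.65502495]
```

View pics/s2.png

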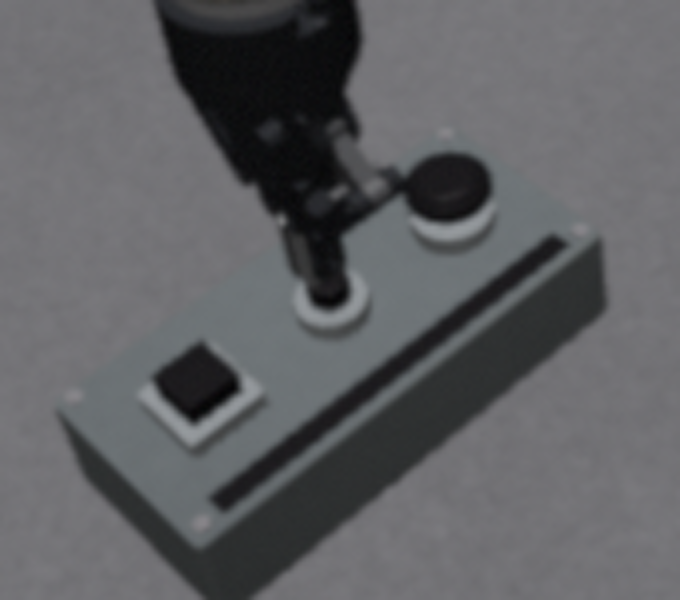

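The scene crop shows the closed tips right over the reset key at crop (327,290), clear of the stop key. Pressing.

Request:
{"name": "apply_moves", "arguments": {"fingers": [0,0,0,0,0,0], "travel": [[0,0,0.1],[0,0,0.08],[0,0,0.06],[0,0,0.06],[0,0,0.0],[0,0,0]], "rotation": [[0,0,0],[0,0,0],[0,0,0],[0,0,0],[0,0,0],[0,0,0]]}}

```text
time: 11.05
tool_pos: [0.5499, -0.201, 0.0788]
tcp_rot: [2.419, 2.004, 0.0]
wrist_force: [-0.7, 0.4, 4.8]
width: -0.001
grip_force: 2.2
```

Request:
{"name": "apply_moves", "arguments": {"fingers": [0,0,0,0], "travel": [[0,0,0.04],[0,0,0.02],[0,0,0],[0,0,0]], "rotation": [[0,0,0],[0,0,0],[0,0,0],[0,0,0]]}}

```text
time: 11.45
tool_pos: [0.55, -0.2011, 0.0778]
tcp_rot: [2.418, 2.004, 0.0]
wrist_force: [-6.4, 3.2, 16.0]
width: 0.004
grip_force: 8.1
```

The force rose to 16 N at z = 0.0778, so the key is bottomed. I'll release it and move over to the start key.

Request:
{"name": "apply_moves", "arguments": {"fingers": [0,0,0,0,0], "travel": [[0,0,-0.2],[0,0,-0.4],[0,0,-0.2],[0,0,0],[0,0,0]], "rotation": [[0,0,0],[0,0,0],[0,0,0],[0,0,0],[0,0,0]]}}

```text
time: 11.95
tool_pos: [0.5494, -0.2008, 0.1148]
tcp_rot: [-2.419, -2.004, 0.0]
wrist_force: [0.4, 0.4, -0.2]
width: -0.005
grip_force: 0.0
```

```bash
python3 - <<'E'
from plan import *
plan([(.5365,-.2705,.115,79,3)])
E
```

```text
{"travel": [[-0.47, 0.0, 0.0], [-0.47, 0.0, 0.0], [-0.48, 0.01, 0.0]], "rotation": [[0, 0, 0.02], [0, 0, 0.01], [0, 0, 0.02]]}
end [ 0.5366 -0.2707  0.1148] 78.99 0.48 0.02
```

Request:
{"name": "apply_moves", "arguments": {"fingers": [0,0,0,0,0,0,0,0], "travel": [[-0.47,0,0],[-0.47,0,0],[-0.48,0,0],[0,0,0],[0,0,0.3],[0,0,0.16],[0,0,0],[0,0,0]], "rotation": [[0,0,0],[0,0,0],[0,0,0],[0,0,0],[0,0,0],[0,0,0],[0,0,0],[0,0,0]]}}

```text
time: 12.75
tool_pos: [0.5359, -0.2695, 0.0911]
tcp_rot: [-2.416, -2.004, 0.001]
wrist_force: [0.6, 0.5, 0.1]
width: 0.007
grip_force: 0.0
```

Request:
{"name": "apply_moves", "arguments": {"fingers": [0,0,0,0,0,0,0], "travel": [[0,0,0.1],[0,0,0.08],[0,0,0.06],[0,0,0.06],[0,0,0.03],[0,0,0],[0,0,0]], "rotation": [[0,0,0],[0,0,0],[0,0,0],[0,0,0],[0,0,0],[0,0,0],[0,0,0]]}}

```text
time: 13.45
tool_pos: [0.5371, -0.2706, 0.0779]
tcp_rot: [2.419, 2.004, 0.001]
wrist_force: [-3.2, 3.2, 12.3]
width: 0.001
grip_force: 6.0
```

Request:
{"name": "apply_moves", "arguments": {"fingers": [0,0,0], "travel": [[0,0,0.02],[0,0,0],[0,0,0]], "rotation": [[0,0,0],[0,0,0],[0,0,0]]}}

```text
time: 13.75
tool_pos: [0.5371, -0.2706, 0.0779]
tcp_rot: [2.418, 2.004, 0.001]
wrist_force: [-5.1, 4.9, 16.6]
width: -0.0
grip_force: 8.4
```

Request:
{"name": "apply_moves", "arguments": {"fingers": [0,0,0,0,0,0,0], "travel": [[0,0,-0.2],[0,0,-0.6],[0,0,-0.8],[0,0,-0.8],[0,0,-0.4],[0,0,0],[0,0,0]], "rotation": [[0,0,0],[0,0,0],[0,0,0],[0,0,0],[0,0,0],[0,0,0],[0,0,0]]}}

```text
time: 14.45
tool_pos: [0.5362, -0.2708, 0.2145]
tcp_rot: [2.419, 2.004, -0.0]
wrist_force: [-0.4, 0.2, -0.9]
width: 0.0
grip_force: 0.0
```

```bash
python3 - <<'E'
from h import *
c=read_camera("scene"); cv2.imwrite("pics/end.png",c["image"][:,:,::-1])
c=read_camera("top"); cv2.imwrite("pics/endt.png",c["image"][:,:,::-1])
for k,z in dict(screwdriver=0,housing=0,jar=0).items():
    print(k,[onz(c,d["location"],z).round(3) for d in tip_of("top",k)[:1]])
E
```

```text
screwdriver [array([0.45 , 0.391, 0.   ])]
housing [array([ 0.767, -0.033,  0.   ])]
jar [array([ 0.721, -0.328,  0.   ])]
```

View pics/end.png

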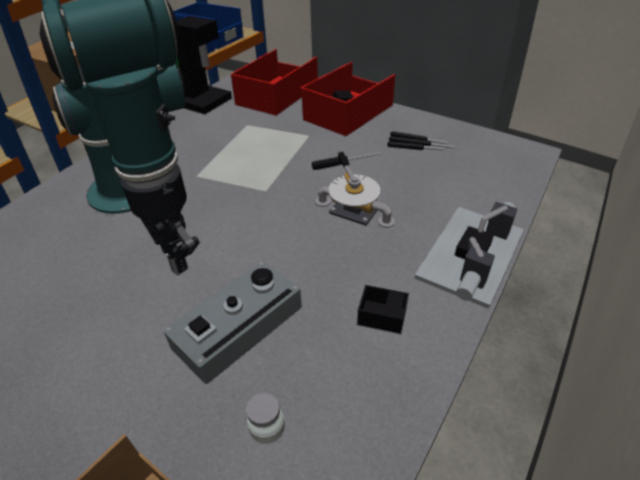

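The final view shows the keys up, the lever over the tab near (347,170), the screwdriver, housing and jar where they were, and the arm clear. Handing in.

```bash
python3 -c "
from workcell import *
print(finish_job())"
```

```text
the job is handed in; nothing more can be done
None
```

I handed the job in with the lever within about 1° of the marker tab by my camera fits, then reset and start each pressed to the bottom and released in that order; stop was not pressed, the screwdriver, housing and jar were not moved, and the robot clock was under 15 s (no verdict was returned).

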